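# Bring the pulley's high spot to the plunger gauge

### The job

A spindle with an off-centre pulley is mounted between bench centres, and the sprung plunger of a small gauge bears on the pulley's rim. Turn the spindle by its crank, watching the plunger, until the pulley's high spot holds the plunger pushed in as far as the pulley can push it; then let go and leave it standing there. Do not press on the gauge.

Things in the scene. Friction and masses are not known exactly. Their poses are not given: they have to be found in the camera images.
- crank_grip (a point): Middle of the crank's wooden grip: a sleeve 14 mm thick, 46 mm long, parallel to the shaft, that turns freely on its pin, so it can stay pinched from above all along its arc. The steel crank arm (65 mm axis to axis) joins it at its -y end; 30 mm is free past its other end. The crank drives the spindle rigidly, but the angle at which it is clamped on the shaft differs from case to case.
- shaft_axis (a point): Fixed point on the shaft's axis level with the middle of the grip, 95 mm above the bench. y runs along the shaft, z is up, x points level to the gauge's side (away from the robot); the grip circles it in the x-z plane, radius 65 mm, without stops. Friction (0.15 N m) holds the shaft where it is left. Grey bed 270 x 90 mm, 18 mm thick; a stock 116 mm high at each end.
- plunger (a joint): Plunger travel in m: 0 with the pulley's low spot against it, 0.024 with its high spot (the most the pulley can push it, one peak a turn); the black index on the gauge's scale moves with it. At the start it is 35 to 80 degrees short of the peak, and swinging the grip over the top towards the gauge brings it nearer; at the peak the crank leans 6 to 57 degrees past upright to the gauge's side.
- gauge: Plunger gauge fixed to the far side of the bed: an aluminium case 62 x 34 x 24 mm on a post, white scale on top, 112 mm above the bench. Its plunger (1 to 3 N) runs level to the rim of the pulley, an aluminium disc 56 mm across, 20 mm wide, 12 mm off centre, 89 mm from shaft_axis in -y. Origin: under the case's middle, at bench height; z up, x away from the pulley.

How it is judged (in metres and radians):
At the end, for the whole second after the job is handed in: The plunger stands still, held in by the pulley's high spot: its travel is within 0.8 mm of the 24 mm peak (about 17 degrees of shaft angle either way) (value of joint plunger between 0.0232 and 0.0246 m and velocity of joint plunger between -0.003 and 0.003 m/s); the robot touches nothing.
It fails at once if the robot presses on the gauge or its plunger (more than 3 N) (contact force between gauge and the fingers above 3 N or contact force between gauge and the arm above 3 N).
It also fails if it takes over 45 s, if anything falls off the work surface, if the arm or the gripper's body presses on something with over 40 N, if the wrist force passes 120 N, or if a joint passes its speed limit or range.

### The arm

A 6-joint arm with a two-finger parallel gripper is mounted at the origin on a cart in front of the work surface, level with it; the furniture and walls round the work are solid. World frame = base frame: x ahead of the robot, y to its left, z up, the work surface at z = 0. Lengths are in mm, angles in rad, forces in N, time in s.
With the tool pointing down it reaches from about 375 to 825 mm from the base axis. Payload 5.5 kg.
Tool frame: the origin (TCP) lies at the very end of the fingers, on their centre line; the grasp point (between the pads) lies 19 mm behind it; z points along the fingers, y is the line along which they close (so a half turn about z gives the same grasp; the last joint's range is limited). The gripper opens to 85 mm and grips with 20 to 120 N. Pads are 22 mm wide; open, the fingers measure 114 mm over their backs; the gripper's body (76 mm by 85 mm) begins 54 mm behind the grasp point. The pads swing forward as they close: fully open they stand 13 mm farther back than shut.
Start: joints at [1.243, 0.314, -0.047, 1.21, 0, 1.571], TCP at [193.173, 568.048, 231.299] pointing down, gripper open.
Joint ranges: [-2.67, 2.67], [-0.69, 1.73], [-1.03, 1.25], [-2.08, 2.16], [-1.42, 1.45], [-3.14, 3.14]. Speed limits (rad/s): [2.39, 2.39, 3.01, 3.14, 3.14, 3.14].

### API

Orientations are given as [roll, pitch, yaw] about the fixed x, y, z axes, in that order (R = Rz(yaw) Ry(pitch) Rx(roll)).
In Python, from workcell import arm gives the robot as it stands.
- The arm moves only by the tool carry_out, never from a script. Its argument "series" is one flat list of numbers, 7 for each row, row after row: the shift along the tool's x, y, z in mm, then the turn, a rotation vector about the tool's x, y, z in degrees, then the finger opening in mm, from 0 to 85.4. In form: [dx, dy, dz, wx, wy, wz, jaw, dx, dy, dz, wx, wy, wz, jaw, ...]. A call has exactly 10 rows; each row shifts and turns the commanded pose from where the row before left it, along the tool's axes as they then stand; what a row does not reach is not made up. A row lasts 1/8 s, in which the tool goes at most 62.5 mm and 10.7 degrees, less where a joint would pass 70% of its speed; a pose out of reach is approached as far as the arm can. A call is refused whole if a number of a shift passes 62.5 or a number of a turn 10.7, either way. A call with a gripper value outside its range is refused whole. The fingers move at their own pace and stop on an object; "force" is the grip in N (left out, the last holds). Time passes only in rows, so rows that do not move let the fingers close, or fill a call up. It gives the time, the measured TCP pose, the force, the opening and the grip force at its end, in the units of the state.
- arm.get_obs(): the state, without advancing time (a new reading comes with each control period).
- arm.read_camera(name): name is "scene" or "top" or "wrist"; returns (picture, depth): 400x640x3 uint8, red, green, blue; 400x640 float32, mm along the optical axis (not along the pixel's ray), 0 where there is no reading.
- arm.calibration(name): a dict with "mtx" (3x3 intrinsics, pixels), "R" (3x3) and "t" (3): a world point X has camera coordinates R X + t; the wrist camera has in their place "mount" (4x4, takes a point from camera to tool coordinates, whose origin is the TCP and whose axes are the flange's). Camera axes: x right, y down, z forward; pixel columns grow to the right and rows downward; lengths in mm; the calibration is good to about 2 mm. The wrist camera is an equidistant fisheye: a pixel r from the principal point sees the ray r / f radians off the axis. A picture is of the moment at which its call begins: read the wrist's pose just before it. calibration takes no time and is no camera call.
- arm.sign_off(): hands the job in; it is judged then, once.
The state is a dict: "time": time; "qpos": joint angles; "qd": joint speeds; "joint_efforts": joint torques, N m; "position": TCP position; "tcp_rot": TCP orientation; "wrist_force": force on the tool from outside, world axes, zero at the start; "moment": the same for the moment, N m; "grip_width": finger opening in mm; "gripper_force": force on a finger pad.
Only numpy, scipy, OpenCV 4.12 (cv2) and the standard library are available. Lean on these libraries where they do the work, as an engineer would, in place of code of your own. Each camera call takes 0.05 s, during which the arm holds its last target. There are 200 camera calls.

## Working session

There is one attempt and no reset: what is moved stays moved. The work goes in short steps, Python scripts to look and compute and a tool call to move; the robot and the scene stay as the last step left them, time stands still between calls to the robot, and variables do not carry over. Pictures are saved under pics/ and viewed, at most 10 in all, crops included, and the job is handed in when it is done.

Besides the shell and the picture viewer there is one more tool, called after "Emit:" as name(argument=value, ...) on one line, values as JSON. carry_out: Moves the arm, as the interface text tells. Its arguments: {"type":"object","properties":{"series":{"type":"array"},"force":{"type":"number"}},"required":["series"]}

```bash
mkdir -p pics; python3 - <<'E'
from workcell import arm
import cv2,numpy as np
o=arm.get_obs();print({k:np.round(v,3) for k,v in o.items()})
for n in("scene","top"):
    p,d=arm.read_camera(n);cv2.imwrite(f"pics/{n}0.png",p[...,::-1]);np.savez(f"pics/{n}0.npz",p=p,d=d)
    c=arm.calibration(n);print(n,c)
E
```

```text
{'time': np.float64(0.0), 'qpos': array([ 1.243,  0.314, -0.048,  1.21 ,  0.   ,  1.571]), 'qd': array([ 0.   ,  0.001,  0.001, -0.001, -0.002,  0.001]), 'joint_efforts': array([ 0.0000e+00, -5.3959e+01,  3.3975e+01,  1.9000e-02,  0.0000e+00,
       -0.0000e+00]), 'position': array([192.98 , 567.517, 230.438]), 'tcp_rot': array([-3.14 , -0.   ,  2.814]), 'wrist_force': array([-0.189,  0.385, -0.491]), 'moment': array([-0.053, -0.033, -0.025]), 'gripper_force': np.float64(0.0), 'grip_width': np.float64(85.679)}
scene {'mtx': array([[473.31615488,   0.        , 319.07053065],
       [  0.        , 473.31615488, 202.82008418],
       [  0.        ,   0.        ,   1.        ]]), 'R': array([[ 0.57017458, -0.82145423,  0.01067248],
       [-0.37750079, -0.27351885, -0.88469237],
       [ 0.72965341,  0.50040023, -0.46605311]]), 't': array([-283.53352938,  310.12918397,  428.2786571 ])}
top {'mtx': array([[374.82374073,   0.        , 316.81860329],
       [  0.        , 374.82374073, 201.26529698],
       [  0.        ,   0.        ,   1.        ]]), 'R': array([[ 0.02573173, -0.99962678, -0.00917507],
       [-0.99775805, -0.02511425, -0.06203343],
       [ 0.06177985,  0.01075073, -0.9980319 ]]), 't': array([ 34.48093771, 583.12650983, 901.11599591])}
```

View pics/scene0.png

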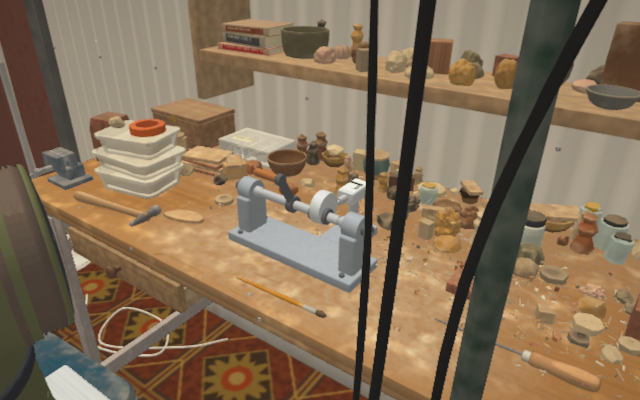

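View pics/top0.png

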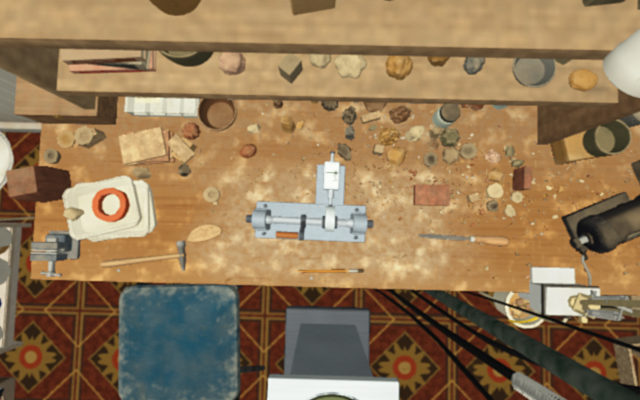

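The scene view shows the spindle with stocks at (250,205) and (352,240), the grip at (265,178) and the gauge at (350,192). In the top view the stocks are at (261,220) and (360,222), the grip at (287,236), the pulley at (330,217) and the gauge at (331,175).

```bash
cat > h.py <<'E'
import cv2,numpy as np
from workcell import arm
def cloud(n,d):
    c=arm.calibration(n);v,u=np.mgrid[:400,:640];K=c["mtx"]
    P=np.stack([(u-K[0,2])/K[0,0]*d,(v-K[1,2])/K[1,1]*d,d],-1)
    return (P-c["t"])@c["R"]   # R^T (P-t)
E
python3 - <<'E'
from h import *
t=np.load("pics/top0.npz");s=np.load("pics/scene0.npz")
a=cv2.resize(t["p"][145:250,235:385],None,fx=4,fy=4,interpolation=2);b=cv2.resize(s["p"][160:290,220:385],None,fx=4,fy=4,interpolation=2)
cv2.imwrite("pics/ct.png",a[...,::-1]);cv2.imwrite("pics/cs.png",b[...,::-1])
W=cloud("top",t["d"]);S=cloud("scene",s["d"])
hs=cv2.cvtColor(t["p"],cv2.COLOR_RGB2HSV)
for (u,v) in [(287,236),(282,236),(295,236),(303,236),(303,228),(303,220),(290,219),(285,219),(330,210),(330,217),(330,224),(331,175),(261,220),(360,222),(320,240),(270,240),(400,270)]:
    print(u,v,W[v,u].round(0),hs[v,u])
print('scene')
for (u,v) in [(265,178),(255,172),(275,182),(288,190),(320,205),(250,205)]: print(u,v,S[v,u].round(0))
E
```

```text
287 236 [500. 108. 159.] [ 13 174 193]
282 236 [500. 118. 160.] [ 13 170 187]
295 236 [500.  91. 159.] [ 13 176 198]
303 236 [501.  75. 156.] [ 93  19 118]
303 228 [517.  76. 137.] [100  13  58]
303 220 [534.  78. 108.] [107  19  96]
290 219 [536. 107. 102.] [ 81   8 220]
285 219 [536. 118. 103.] [ 75   7 222]
330 210 [557.  19. 126.] [ 56   8 212]
330 217 [542.  19. 132.] [ 68   4 243]
330 224 [527.  19. 127.] [ 60   5 238]
331 175 [636.  18. 106.] [ 42   5 251]
261 220 [532. 170. 115.] [ 92  17 209]
360 222 [533. -47. 115.] [ 96  19 201]
320 240 [488.  39.  16.] [ 17  42 170]
270 240 [484. 164.  -4.] [ 19  92 222]
400 270 [ 419. -160.    2.] [ 19  92 227]
scene
265 178 [497. 110. 151.]
255 172 [496. 130. 156.]
275 182 [494.  86. 151.]
288 190 [516.  77. 131.]
320 205 [518.  14. 121.]
250 205 [515. 164.  76.]
```

View pics/ct.png

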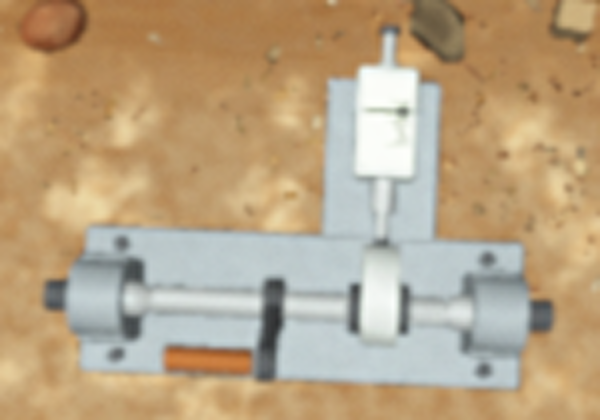

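View pics/cs.png

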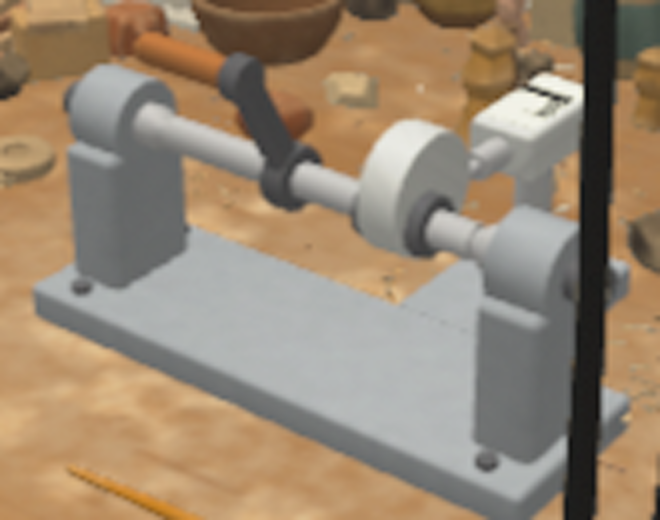

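The crops show the grip on the robot's side, leaning back and about 57 mm above the shaft. The pulley at crop (382,295) bears on the plunger. I'll fit the axis, grip and pulley next.

```bash
cat >> h.py <<'E'
from scipy.optimize import least_squares
def measure(tp,td,sp=None,sd=None):
    W=cloud("top",td);hs=cv2.cvtColor(tp,cv2.COLOR_RGB2HSV);hh,ss=hs[...,0],hs[...,1]
    box=np.zeros((400,640),bool);box[190:255,240:380]=1
    # shaft top line, bright low-sat pixels in z range
    y=W[...,1]
    sh=box&(ss<40)&(W[...,2]>96)&(W[...,2]<112)&(((y>90)&(y<135))|((y>-25)&(y<-5)))&(abs(W[...,0]-535)<12)
    f=np.polyfit(y[sh],W[sh][:,0],1)
    g=box&(ss>120)&(hh<18)&(W[...,2]>60)
    G=np.median(W[g],0) if g.sum()>5 else None
    e=(W[g][:,1].min(),W[g][:,1].max()) if g.sum()>5 else None
    pu=box&(ss<40)&(W[...,2]>105)&(y>11)&(y<27)&(abs(W[...,0]-540)<45)
    P=W[pu][:,[0,2]]
    r=least_squares(lambda c:np.hypot(*(P-c).T)-28,[542,104],loss="soft_l1").x
    return f,sh.sum(),np.median(W[sh][:,2]),G,e,r,pu.sum()
E
python3 - <<'E'
from h import *
t=np.load("pics/top0.npz")
f,n,z,G,e,r,m=measure(t["p"],t["d"])
print("yaw deg",np.degrees(np.arctan(f[0])),f,n,z,"grip",G,e,"pulley",r,m)
ax=np.polyval(f,G[1]);print("axis x at grip",ax,"crank",np.degrees(np.arctan2(G[0]-ax,G[2]-7-95)),np.hypot(G[0]-ax,G[2]-102))
px=np.polyval(f,19);print("pulley off",r[0]-px,r[1]-95,np.degrees(np.arctan2(r[1]-95,r[0]-px)))
E
```

```text
yaw deg 1.1185345418398853 [1.9524591e-02 5.3097312e+02] 199 101.05419726453415 grip [502.30494674 109.66901941 157.97750372] (np.float64(86.93412484895352), np.float64(130.5313959846915)) pulley [539.44001922 103.36160723] 184
axis x at grip 533.1143630224017 crank -28.82791367240078 63.89601751403304
pulley off 8.095931716745099 8.36160722996371 45.924850525648196
```

```bash
python3 - <<'E'
from h import *
o=arm.get_obs();y=o["tcp_rot"][2];p=o["position"];d=(np.array([502,110])-p[:2])/10
w=(y-np.radians(88.9))/10;print(np.degrees(w))
for k in range(10):
    a=y-k*w;print(round(d@[np.cos(a),np.sin(a)]),round(d@[np.sin(a),-np.cos(a)]))
E
```

```text
7.232116955362608
-44 -33
-48 -28
-51 -21
-53 -15
-55 -8
-55 -1
-55 6
-54 13
-52 19
-49 26
```

Emit:
carry_out(series=[-44, -33, 0, 0, 0, 7.2, 60, -48, -28, 0, 0, 0, 7.2, 60, -51, -21, 0, 0, 0, 7.2, 60, -53, -15, 0, 0, 0, 7.2, 60, -55, -8, 0, 0, 0, 7.2, 60, -55, -1, 0, 0, 0, 7.2, 60, -55, 6, 0, 0, 0, 7.2, 60, -54, 13, 0, 0, 0, 7.2, 60, -52, 19, 0, 0, 0, 7.2, 60, -49, 26, 0, 0, 0, 7.2, 60], force=30)

```text
time: 1.35
position: [504.1, 108.5, 231.1]
tcp_rot: [-3.141, -0.0, 1.553]
wrist_force: [0.9, 1.2, 0.5]
grip_width: 59.7
gripper_force: 0.0
```

Emit:
carry_out(series=[1, -2, 15, 0, 0, 0, 60, 0, 0, 20, 0, 0, 0, 60, 0, 0, 20, 0, 0, 0, 60, 0, 0, 20, 0, 0, 0, 60, 0, 0, 15, 0, 0, 0, 60, 0, 0, 8, 0, 0, 0, 60, 0, 0, 0, 0, 0, 0, 30, 0, 0, 0, 0, 0, 0, 10, 0, 0, 0, 0, 0, 0, 10, 0, 0, 0, 0, 0, 0, 10], force=30)

```text
time: 2.6
position: [502.2, 111.4, 134.0]
tcp_rot: [3.14, -0.0, 1.557]
wrist_force: [-0.2, 0.3, 2.3]
grip_width: 12.8
gripper_force: 29.3
```

Emit:
carry_out(series=[0, 4, -2, 0, 0, 0, 10, 0, 4.2, -1.8, 0, 0, 0, 10, 0, 4.3, -1.5, 0, 0, 0, 10, 0, 4.4, -1.1, 0, 0, 0, 10, 0, 4.4, -0.9, 0, 0, 0, 10, 0, 4.5, -0.6, 0, 0, 0, 10, 0, 4.6, -0.2, 0, 0, 0, 10, 0, 4.5, 0.1, 0, 0, 0, 10, 0, 4.5, 0.4, 0, 0, 0, 10, 0, 4.5, 0.7, 0, 0, 0, 10])

```text
time: 3.85
position: [546.6, 110.7, 140.6]
tcp_rot: [3.14, -0.0, 1.557]
wrist_force: [-0.6, 1.4, 4.6]
grip_width: 12.9
gripper_force: 29.7
```

```bash
python3 - <<'E'
from h import *
o=arm.get_obs();print(o["position"],o["wrist_force"],o["grip_width"])
p,d=arm.read_camera("top");q,e=arm.read_camera("scene");np.savez("pics/t1.npz",p=p,d=d,q=q,e=e)
f,n,z,G,ee,r,m=measure(p,d)
px=530.97+.0195*19;print("pulley",r,m,r[0]-px,r[1]-95,np.degrees(np.arctan2(r[1]-95,r[0]-px)))
t=np.load("pics/top0.npz")["p"];s=np.load("pics/scene0.npz")["p"]
k=lambda i:cv2.resize(i,None,fx=7,fy=7,interpolation=2)
A=np.hstack([k(t[150:220,305:355]),k(p[150:220,305:355])])
cv2.imwrite("pics/c1.png",A[...,::-1])
E
```

```text
[546.60704721 110.68111145 140.60426365] [-0.57223928  1.38343493  4.63519727] 12.92915672863104
pulley [543.47551308  96.29956127] 171 12.135013075692314 1.2995612659874496 6.112615466339082
```

View pics/c1.png

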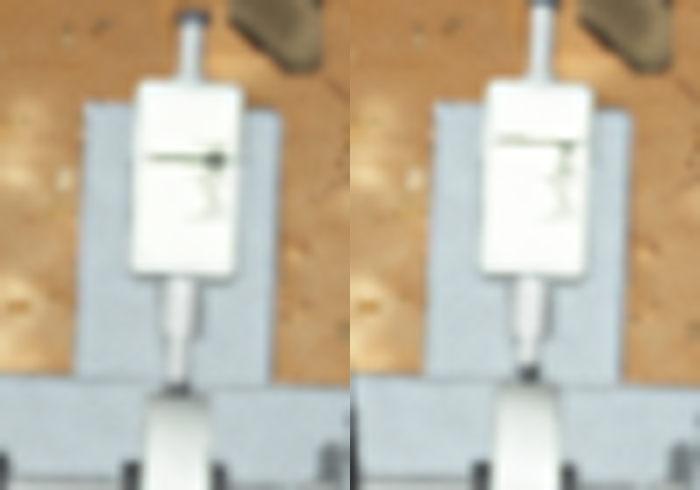

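The index has moved up from y=158 to y=141 in the crop, about 5 mm towards the far side. I'll go on in 10° steps, measuring the index to sub-pixel accuracy until it reverses.

Emit:
carry_out(series=[0, 2.2, 0.5, 0, 0, 0, 10, 0, 2.2, 0.5, 0, 0, 0, 10, 0, 2.2, 0.6, 0, 0, 0, 10, 0, 2.2, 0.7, 0, 0, 0, 10, 0, 2.1, 0.8, 0, 0, 0, 10, 0, 0, 0, 0, 0, 0, 10, 0, 0, 0, 0, 0, 0, 10, 0, 0, 0, 0, 0, 0, 10, 0, 0, 0, 0, 0, 0, 10, 0, 0, 0, 0, 0, 0, 10])

```text
time: 5.2
position: [557.0, 110.6, 137.4]
tcp_rot: [3.14, -0.0, 1.557]
wrist_force: [4.8, 0.9, 5.8]
grip_width: 12.8
gripper_force: 29.8
```

```bash
cat >> h.py <<'E'
def idx(p):
    g=p.astype(float).sum(2)/3
    def cen(r0,r1,c0,c1):
        s=g[r0:r1,c0:c1].mean(1);b=np.maximum(np.percentile(s,70)-s-4,0);return (b@np.arange(r0,r1))/b.sum()
    return cen(165,182,326,331)
def look(k):
    o=arm.get_obs();P=[arm.read_camera("top") for _ in range(3)]
    p=np.mean([a[0] for a in P],0);d=np.median([a[1] for a in P],0)
    f,n,z,G,ee,r,m=measure(P[0][0],d);px=531.34
    x=o["position"];print("t",o["time"],"tcp",x.round(1),"F",o["wrist_force"].round(1),"crank",np.degrees(np.arctan2(x[0]-533.1,x[2]+19-95)))
    print("idx",[idx(a[0]).round(2) for a in P],idx(p),"pulley off",r-[px,95],np.degrees(np.arctan2(r[1]-95,r[0]-px)))
    np.savez(f"pics/{k}.npz",p=p,d=d)
E
python3 - <<'E'
from h import *
print(idx(np.load("pics/top0.npz")["p"]),idx(np.load("pics/t1.npz")["p"]))
look("t2")
E
```

```text
172.12142857142857 169.57917405624522
t 5.2 tcp [557.  110.6 137.4] F [4.8 0.9 5.8] crank 21.28103600495881
idx [np.float64(169.53), np.float64(169.53), np.float64(169.53)] 169.53190001747944 pulley off [12.09126337 -0.76901883] -3.639178500772861
```

Emit:
carry_out(series=[0, 2.9, 1.2, 0, 0, 0, 10, 0, 2.9, 1.3, 0, 0, 0, 10, 0, 2.8, 1.5, 0, 0, 0, 10, 0, 2.7, 1.7, 0, 0, 0, 10, 0, 2.7, 1.8, 0, 0, 0, 10, 0, 0, 0, 0, 0, 0, 10, 0, 0, 0, 0, 0, 0, 10, 0, 0, 0, 0, 0, 0, 10, 0, 0, 0, 0, 0, 0, 10, 0, 0, 0, 0, 0, 0, 10])

```text
time: 6.6
position: [570.9, 110.4, 129.9]
tcp_rot: [3.14, -0.0, 1.557]
wrist_force: [4.7, 0.1, 4.4]
grip_width: 13.1
gripper_force: 29.8
```

```bash
python3 - <<'E'
from h import *
look("t3")
for k in ("top0","t1","t2","t3"):
    g=np.load(f"pics/{k}.npz")["p"].astype(float).mean(2)
    print(k,"tail",g[144:158,331:334].mean(1).round(0),"index",g[165:177,326:331].mean(1).round(0))
E
```

```text
t 6.6 tcp [570.9 110.4 129.9] F [4.7 0.1 4.4] crank 35.024515960066736
idx [np.float64(169.68), np.float64(169.68), np.float64(169.68)] 169.68360673314035 pulley off [11.94698334 -3.61297086] -16.82620898631692
top0 tail [136. 132. 129. 127. 123. 121. 119. 109. 113. 155. 191. 196. 194. 193.] index [251. 250. 250. 250. 251. 252. 243. 199. 235. 252. 251. 251.]
t1 tail [141. 139. 135. 133. 124. 110. 137. 192. 206. 205. 202. 202. 201. 201.] index [252. 252. 253. 250. 226. 218. 252. 254. 253. 252. 252. 252.]
t2 tail [142. 140. 136. 133. 124. 112. 145. 197. 207. 205. 202. 202. 202. 202.] index [252. 253. 253. 250. 225. 222. 253. 254. 253. 252. 252. 252.]
t3 tail [142. 139. 136. 134. 125. 113. 140. 192. 207. 206. 203. 202. 202. 202.] index [253. 253. 253. 251. 235. 220. 252. 254. 253. 253. 252. 252.]
```

The index reversed, and the index, plunger tail and pulley fits put the peak at a crank angle of 18–24°. I'll go back to about 20.5° and release.

Emit:
carry_out(series=[0, -2.8, -1.8, 0, 0, 0, 10, 0, -2.8, -1.7, 0, 0, 0, 10, 0, -2.9, -1.5, 0, 0, 0, 10, 0, -2.9, -1.4, 0, 0, 0, 10, 0, -3, -1.3, 0, 0, 0, 10, 0, 0, 0, 0, 0, 0, 10, 0, 0, 0, 0, 0, 0, 10, 0, 0, 0, 0, 0, 0, 25, 0, 0, 0, 0, 0, 0, 40, 0, 0, 0, 0, 0, 0, 40])

```text
time: 8.0
position: [554.8, 110.3, 136.4]
tcp_rot: [-3.139, 0.001, 1.557]
wrist_force: [-0.2, -0.6, 0.1]
grip_width: 40.1
gripper_force: 0.0
```

Emit:
carry_out(series=[0, 0, -3, 0, 0, 0, 40, 0, 0, -7, 0, 0, 0, 40, 0, 0, -15, 0, 0, 0, 40, 0, 0, -20, 0, 0, 0, 40, 0, 0, -20, 0, 0, 0, 40, 0, 0, -20, 0, 0, 0, 40, 0, -40, -10, 0, 0, 0, 40, 0, -40, 0, 0, 0, 0, 40, 0, -40, 0, 0, 0, 0, 40, 0, 0, 0, 0, 0, 0, 40])

```text
time: 9.25
position: [434.0, 112.1, 233.6]
tcp_rot: [3.141, -0.0, 1.558]
wrist_force: [0.6, -0.4, 0.6]
grip_width: 39.7
gripper_force: 0.0
```

```bash
python3 - <<'E'
from h import *
look("t4")
z=np.load("pics/t4.npz");p=z["p"].astype(np.uint8)
f,n,zz,G,e,r,m=measure(p,z["d"]);print("grip",G)
if G is not None: print(np.degrees(np.arctan2(G[0]-533.1,G[2]-102)))
g=z["p"].mean(2);print(g[144:158,331:334].mean(1).round(0),g[165:177,326:331].mean(1).round(0))
q,_=arm.read_camera("scene")
cv2.imwrite("pics/f.png",np.vstack([cv2.resize(p[140:250,235:385],(600,300)),cv2.resize(q[150:290,180:385],(600,300))])[...,::-1])
E
```

```text
t 9.25 tcp [434.  112.1 233.6] F [ 0.6 -0.4  0.6] crank -32.166637197705725
idx [np.float64(169.53), np.float64(169.53), np.float64(169.53)] 169.53002183406113 pulley off [12.2130651  -0.55516663] -2.6026900357008875
grip [555.76382643 108.02898243 161.25027048]
20.932356986521825
[138. 136. 133. 129. 120. 108. 141. 192. 203. 200. 198. 197. 197. 197.] [251. 252. 252. 248. 221. 217. 251. 253. 252. 251. 251. 251.]
```

View pics/f.png

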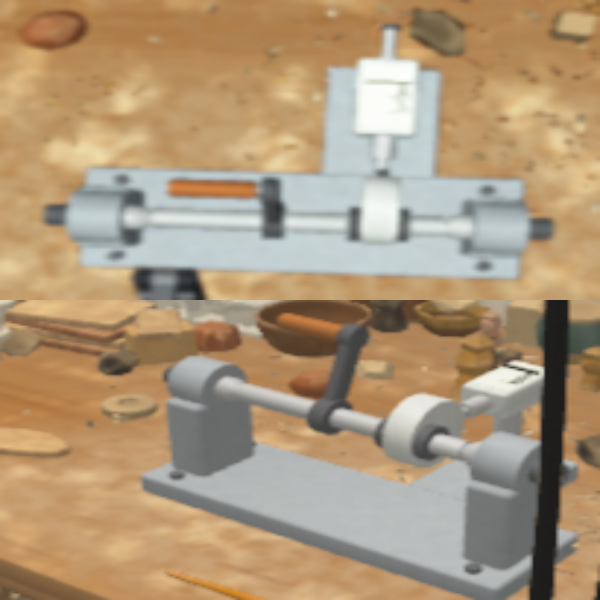

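The crank stands about 21° past upright at (265,205). The index is at its extreme of 169.53 px, the pulley's offset is level towards the gauge, and the gripper is clear of everything.

```bash
python3 -c "
from workcell import arm
print(arm.sign_off())"
```

```text
the job is handed in; nothing more can be done
None
```

The job is handed in at about 9.5 s: the crank was left about 21° past upright, the gauge index is at the farthest position I measured, and the gripper is clear of everything; the sign-off returned no verdict.

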